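# Load the label dispenser and snap its retaining cap on

## Robot

A 7-joint arm with a two-finger parallel gripper is mounted at the origin on a cart in front of the work surface, level with it; the furniture and walls round the work are solid. World frame = base frame: x ahead of the robot, y to its left, z up, the work surface at z = 0. Lengths are in m, angles in rad, forces in N, time in s.
With the tool pointing down it reaches from about 0.4 to 0.875 m from the base axis. Payload 6.5 kg.
Tool frame: the origin (TCP) lies at the very end of the fingers, on their centre line; the grasp point (between the pads) lies 19 mm behind it (env.tcp_to_grasp is the distance from the TCP to the grasp point, in m); z points along the fingers, y is the line along which they close (so a half turn about z gives the same grasp; the last joint's range is limited). The gripper opens to 85 mm and grips with 20 to 120 N. Pads are 22 mm wide; open, the fingers measure 114 mm over their backs; the gripper's body (76 mm by 85 mm) begins 54 mm behind the grasp point. The pads swing forward as they close: fully open they stand 13 mm farther back than shut.
Start: joints at [1.189, 0.536, -0.004, 1.538, 0.003, 1.067, -0.071], TCP at [0.202, -0.618, 0.231] pointing down, gripper open.
Joint ranges: [-2.7, 2.7], [-0.37, 2.16], [-1.27, 1.26], [0.24, 2.4], [-1.31, 4.45], [0.19, 1.91], [-2.76, 2.76]. Speed limits (rad/s): [2.39, 2.39, 3.14, 3.14, 3.14, 3.14, 3.14].

## Interface

Orientations are given as [roll, pitch, yaw] about the fixed x, y, z axes, in that order (R = Rz(yaw) Ry(pitch) Rx(roll)).
In Python, from plant import env gives the robot as it stands.
- The arm moves only by the tool send_rows, never from a script. Its argument "rows" is a list that holds one entry, the list of rows, each a list of 5 numbers: the shift along the tool's x, y, z in mm, then the turn about the tool's z in degrees, then the opening, from 0 (shut) to 1 (fully open). A call has 1 to 10 rows; each row is the pose to reach, as a shift and turn from the pose commanded when the call began, along the tool's axes at that moment; what a row does not reach only later rows make up. A row lasts 1/10 s, in which the tool goes at most 50 mm and 8.59 degrees, less where a joint would pass 70% of its speed; a pose out of reach is approached as far as the arm can. A call with a gripper value outside its range is refused whole. The fingers move at their own pace and stop on an object; the grip force is fixed at half the most. Time passes only in rows, so rows that repeat a pose let the fingers close. It gives the time, the measured TCP pose, the force, the opening and the grip force at its end, in the units of the state.
- env.get_state(): the state, without advancing time (a new reading comes with each control period).
- env.read_camera(name): name is "scene" or "side" or "wrist"; returns a dict with "pixels" (480x640x3 uint8, red, green, blue), "K" (3x3 intrinsics, pixels), "T" (4x4, takes a point from camera to world coordinates). Camera axes: x right, y up, looking along -z (the intrinsics and any distortion apply to the point x, -y, -z); pixel columns grow to the right and rows downward; lengths in m; the calibration is good to about 2 mm. A picture is of the moment at which its call begins. There is no depth.
- env.close_job(): hands the job in; it is judged then, once.
The state is a dict: "time_s": time; "q": joint angles; "joint_vel": joint speeds; "effort": joint torques, N m; "tcp_pos": TCP position; "eef_rot": TCP orientation; "force": force on the tool from outside, world axes, zero at the start; "wrist_torque": the same for the moment, N m; "gripper_width": finger opening in m; "finger_force": force on a finger pad.
Only numpy, scipy, OpenCV 4.12 (cv2) and the standard library are available. Lean on these libraries where they do the work, as an engineer would, in place of code of your own. Each camera call takes 0.05 s, during which the arm holds its last target. There are 200 camera calls.

## Task

Load the desktop label dispenser: lower the roll of labels over the spindle until it lies flat on the platter and let go of it, then set the blue snap cap on the prongs at the top of the spindle and press it straight down until it clicks and is fully home on the spindle. Do not let go at the end: keep pressing firmly after the click and finish while the fingers still press the cap down. Leave the mug, the glue stick, the spice jar and the tape measure standing where they are.

Things in the scene. Friction and masses are not known exactly. Their poses are not given: they have to be found in the camera images.
- dispenser: Label dispenser, fixed to the desk, turned up to 0.5 rad either way: dark base plate 150 x 92 mm, 10 mm high, reaching from local x +47 to -103 mm (its front); on it a round grey platter 62 mm across and, in its middle, a white upright spindle of 20 mm diameter (foot 23 mm, tapering off 2 mm above the platter). Origin on the spindle's axis at desk height, z up, x away from its front.
- platter (a point): Centre of the platter's top face, 14 mm above the desk, where the underside of the roll rests. Axes as the dispenser's.
- spindle_shoulder (a point): Centre of the flat shoulder (1 mm chamfer) at the top of the spindle, 66 mm above the desk, below the prongs; the underside of the cap rests here when it is fully home. Axes as the dispenser's.
- prong_tip (a point): Tip of the ring of four white spring prongs on the spindle, on its axis, 81.7 mm above the desk. Together they form a cone, 10 mm across at this tip and 19.6 mm across at the barbs 72.4 mm above the desk; they bend inward when the cap is pressed over them.
- guide_pin (a point): Top of the steel guide pin beside the roll's place: 8 mm thick, head 12 mm, 63 mm above the desk, fixed, 69 mm from the spindle's axis.
- peel_plate (a point): Middle of the top edge of the upright steel peel plate at the dispenser's front: 34 mm wide, 2 mm thick, 65 mm above the desk, fixed, 90 mm from the spindle's axis.
- label_roll: Roll of blank white labels on a cream backing, a loose upright cylinder 58 mm in diameter and 50 mm high, 0.10 to 0.19 kg, with a brown cardboard core whose hole of 25 mm diameter goes right through from top to bottom. Stands on the desk. Origin in the centre of its underside, z along its axis.
- snap_cap: Blue plastic snap cap, loose, 45 g, 28 mm high, lying flange down on the desk: flange 54 mm across, 4 mm thick; above it a closed ribbed hub 30 mm across to grip, from 4 to 28 mm height (fingertips may rest on the flange and push on it). Any turn about its axis will do. Origin in the centre of its underside, z up through the hub.
- cap_bore (a point): Mouth of the round hole in the middle of the cap's underside: 16 mm across, 3 mm deep, then a wider hollow. Its rim meets the prongs about 9 mm above home; the push rises to some 5 to 12 N about 6.5 mm above home and drops; 3 mm above home the prongs snap out over the rim (the click, a short pull of about 5 N), then the cap moves freely until its underside stops on the shoulder.
- coffee_mug: Blue mug, 86 mm across and 90 mm high, loose, at the back left. Leave alone. Origin in the centre of its underside.
- glue_stick: White glue stick with red cap, standing upright, 25 mm diameter, 88 mm high, loose, behind the dispenser. Leave alone. Origin in the centre of its underside.
- glitter_jar: Spice jar with red lid, 45 mm diameter, 106 mm high, loose, at the back. Leave alone. Origin in the centre of its underside.
- tape_measure: Yellow tape measure, 34 x 76 x 60 mm, loose, on the left behind the roll or cap. Leave alone. Origin in the centre of its underside.
Mind the look-alikes: they are no part of the job. Several things have the shape of the snap_cap; the one meant has the colours described above.

How it is judged:
By the outcome, as a careful person would: the job done as asked, in the order asked, and still so for the second after the job is handed in, while the arm keeps its last pose, push and grip.
It also fails if it takes over 72 s, if anything falls off the work surface, if the arm or the gripper's body presses on something with over 40 N, if the wrist force passes 120 N, or if a joint passes its speed limit or range.

## Working session

There is one attempt and no reset: what is moved stays moved. The work goes in short steps, Python scripts to look and compute and a tool call to move; the robot and the scene stay as the last step left them, time stands still between calls to the robot, and variables do not carry over. Pictures are saved under pics/ and viewed, at most 10 in all, crops included, and the job is handed in when it is done.

Besides the shell and the picture viewer there is one more tool, called after "Emit:" as name(argument=value, ...), one argument or row to a line, values as JSON. send_rows: Moves the arm, as the interface text tells. Its arguments: {"type":"object","properties":{"rows":{"type":"array","items":{"type":"array","items":{"type":"array","items":{"type":"number"}}}}},"required":["rows"]}

```bash
ls; mkdir -p pics
python3 - <<'E'
from plant import env
import cv2,numpy as np
s=env.get_state();print(s)
for n in ["scene","side","wrist"]:
    c=env.read_camera(n);np.savez(f"pics/{n}0.npz",**{k:c[k] for k in("pixels","K","T")})
    cv2.imwrite(f"pics/{n}0.png",c["pixels"][:,:,::-1]);print(n,c.keys(),c["K"].tolist(),np.round(c["T"],3).tolist())
E
```

```text
pics
{'time_s': 0.0, 'q': array([ 1.18881562,  0.53719022, -0.00442226,  1.53888327,  0.00261255,
        1.06732721, -0.07121169]), 'joint_vel': array([ 0.0005983 ,  0.00091708, -0.00063806,  0.00077447, -0.00074801,
        0.00199066,  0.00018587]), 'effort': array([-1.84829205e-04, -5.83397841e+01,  1.04876921e+00, -2.59093988e+01,
        1.24015688e-02,  9.64439590e-03, -3.34925858e-05]), 'tcp_pos': array([ 0.20162929, -0.61725249,  0.23039373]), 'eef_rot': array([-3.13979654e+00,  1.51301859e-04,  3.15833113e-01]), 'force': array([-0.15049802, -0.96249144, -0.38475507]), 'wrist_torque': array([-0.0261375 , -0.03374024,  0.01536853]), 'finger_force': 0.0, 'gripper_width': 0.08531587392165654}
scene dict_keys(['pixels', 'K', 'T']) [[529.3745489801823, 0.0, 320.8162855612069], [0.0, 529.3745489801823, 230.66696555563018], [0.0, 0.0, 1.0]] [[0.868, 0.367, -0.334, 0.157], [-0.496, 0.643, -0.583, -0.798], [0.001, 0.672, 0.741, 1.068], [0.0, 0.0, 0.0, 1.0]]
side dict_keys(['pixels', 'K', 'T']) [[506.22482344021313, 0.0, 320.81031021557806], [0.0, 506.22482344021313, 236.79932332744735], [0.0, 0.0, 1.0]] [[0.488, 0.664, -0.566, -0.306], [-0.873, 0.37, -0.319, -0.511], [-0.003, 0.65, 0.76, 1.289], [0.0, 0.0, 0.0, 1.0]]
wrist dict_keys(['pixels', 'K', 'T']) [[343.3493672517864, 0.0, 320.7911325534495], [0.0, 343.3493672517864, 240.9284072645732], [0.0, 0.0, 1.0]] [[0.312, 0.902, 0.3, 0.278], [-0.95, 0.297, 0.096, -0.594], [-0.002, -0.315, 0.949, 0.373], [0.0, 0.0, 0.0, 1.0]]
```

View pics/scene0.png

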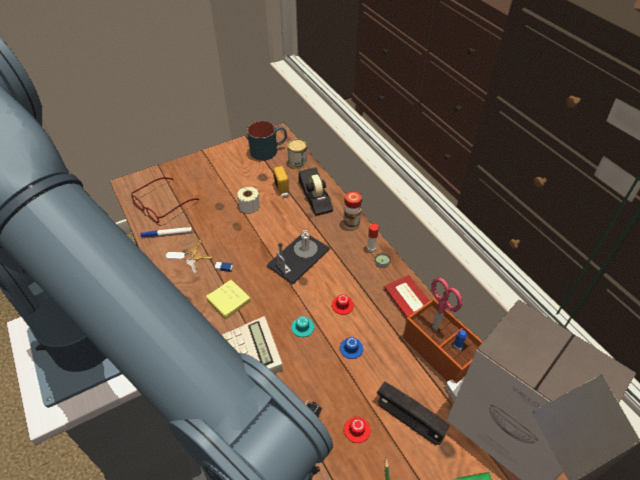

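View pics/side0.png

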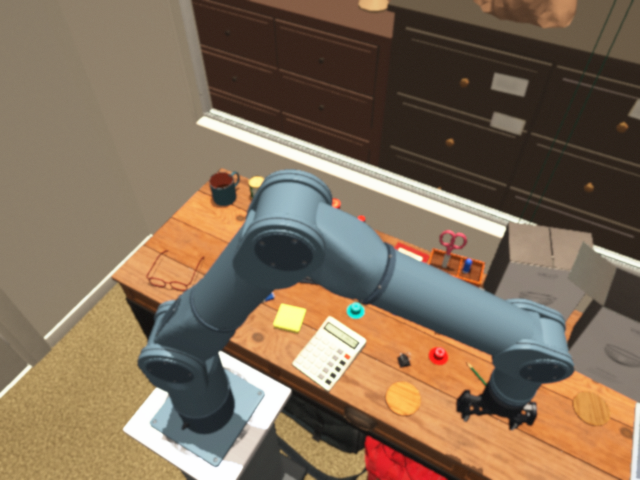

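The scene view shows the roll at about (248,200), the spindle at (306,238), the peel plate at (283,262) and the blue cap at (351,346). In the side view the arm hides the dispenser. I'll take rough positions from rays.

```bash
cat > h.py <<'E'
from plant import env
import cv2,numpy as np
from scipy.spatial.transform import Rotation as Ro
def ray(c,u,v):
    d=np.array([(u-c["K"][0,2])/c["K"][0,0],-(v-c["K"][1,2])/c["K"][1,1],-1])
    return c["T"][:3,3],c["T"][:3,:3]@d
def onz(c,u,v,z):
    o,d=ray(c,u,v);return o+d*(z-o[2])/d[2]
def proj(c,p):
    x=c["T"][:3,:3].T@(np.asarray(p)-c["T"][:3,3]);return c["K"][:2,:2].diagonal()*np.array([x[0],-x[1]])/-x[2]+c["K"][:2,2]
def tool(p):  # world point -> tool mm
    s=env.get_state();R=Ro.from_euler("xyz",s["eef_rot"]).as_matrix();return R.T@(np.asarray(p)-s["tcp_pos"])*1000
def snap(n,f):
    c=env.read_camera(n);np.savez(f"pics/{f}.npz",**{k:c[k] for k in("pixels","K","T")});cv2.imwrite(f"pics/{f}.png",c["pixels"][:,:,::-1]);return c
E
python3 - <<'E'
from h import *
c=np.load("pics/scene0.npz")
for n,u,v,z in[("roll",248,194,.05),("rollbot",248,207,.0),("spindle",306,233,.0817),("platter",306,247,.014),("cap",351,341,.028),("peel",281,247,.065),("pin",295,252,.063),("tape",281,172,.06),("glue",373,227,.088)]:
    p=onz(c,u,v,z);print(n,np.round(p,3),np.round(np.hypot(*p[:2]),3),np.round(tool(p)))
E
python3 - <<'E'
import cv2
i=cv2.imread("pics/scene0.png")[150:370,220:400]
cv2.imwrite("pics/crop.png",cv2.resize(i,None,fx=2.7,fy=2.7,interpolation=cv2.INTER_CUBIC))
E
```

```text
roll [0.509 0.224 0.05 ] 0.556 [ 553. -704.  182.]
rollbot [0.504 0.225 0.   ] 0.552 [ 549. -707.  232.]
spindle [ 0.565 -0.009  0.082] 0.565 [ 535. -465.  149.]
platter [0.57  0.002 0.014] 0.57 [ 542. -474.  217.]
cap [ 0.519 -0.3    0.028] 0.6 [ 401. -202.  203.]
peel [ 0.496 -0.006  0.065] 0.496 [ 469. -490.  166.]
pin [ 0.519 -0.036  0.063] 0.52 [ 482. -454.  168.]
tape [0.625 0.25  0.06 ] 0.673 [ 671. -693.  171.]
glue [ 0.719 -0.08   0.088] 0.723 [ 659. -350.  143.]
```

View pics/crop.png

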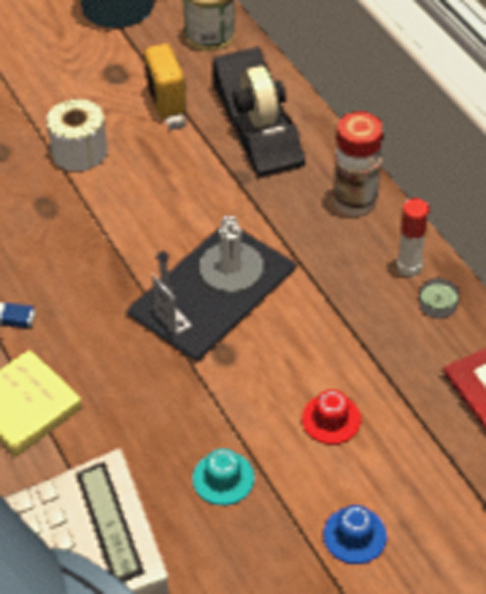

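The crop shows the roll top at scene (248,194), the prong tip at (306,232), the pin at (280,246), the peel plate at (280,257) and the blue cap at (351,343). The red and teal caps are decoys. I'll move over the blue cap first and pass the dispenser on the way to the roll.

Emit:
send_rows(
  rows=[
    [[45,-22,0,0,1],[90,-45,0,0,1],[135,-67,0,0,1],[180,-90,0,0,1],[225,-112,0,0,1],[270,-135,0,0,1],[315,-157,0,0,1],[360,-180,0,0,1],[390,-200,0,0,1],[390,-200,0,0,1]],
  ],
)

```text
time_s: 1.15
tcp_pos: [0.515, -0.2994, 0.2311]
eef_rot: [-3.139, -0.003, 0.326]
force: [-0.4, 0.2, -0.1]
gripper_width: 0.0853
finger_force: 0.0
```

Run:
```python
from h import *
snap("wrist","w1"); 
for n,p in[("cap",(.519,-.3,.2)),("sp",(.565,-.009,.2)),("roll",(.507,.224,.2))]:print(n,tool(p).round())
```

```text
cap [ 7. -1. 31.]
sp [ 143. -262.   31.]
roll [ 162. -502.   32.]
```

View pics/w1.png

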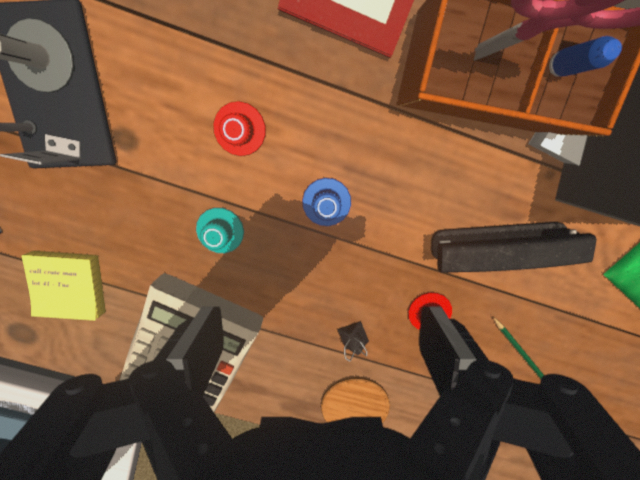

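The blue cap is at (327,202) in the wrist view, and the dispenser's edge is at upper left with the spindle near (40,50). Next I go over the dispenser.

Emit:
send_rows(
  rows=[
    [[22,-42,0,0,1],[44,-84,0,0,1],[66,-126,0,0,1],[88,-168,0,0,1],[110,-210,0,0,1],[125,-250,0,0,1],[125,-262,0,0,1],[125,-262,0,0,1],[125,-262,0,0,1]],
  ],
)

```text
time_s: 2.1
tcp_pos: [0.5477, -0.0215, 0.2312]
eef_rot: [3.14, 0.001, 0.313]
force: [0.0, -0.6, -0.3]
gripper_width: 0.0856
finger_force: 0.0
```

Run:
```python
from h import *
snap("wrist","w2"); 
c=np.load("pics/w1.npz");h=cv2.cvtColor(c["pixels"],cv2.COLOR_RGB2HSV)
m=cv2.inRange(h,(105,100,60),(122,255,255));n,l,st,ce=cv2.connectedComponentsWithStats(m)
for i in range(1,n):
    if st[i,4]>300:print(st[i],ce[i].round(1),[onz(c,*ce[i],z).round(4) for z in(0.004,.015)])
for n,p in[("sp",(.565,-.009,.2)),("roll",(.507,.224,.2))]:print(n,tool(p).round())
```

```text
[ 554   37   68   38 1673] [587.1  55.6] [array([ 0.7357, -0.4948,  0.004 ]), array([ 0.7314, -0.4883,  0.015 ])]
[ 303  178   48   47 1331] [326.4 200.3] [array([ 0.5221, -0.3038,  0.004 ]), array([ 0.5241, -0.303 ,  0.015 ])]
sp [20. -7. 31.]
roll [  37. -247.   31.]
```

View pics/w2.png

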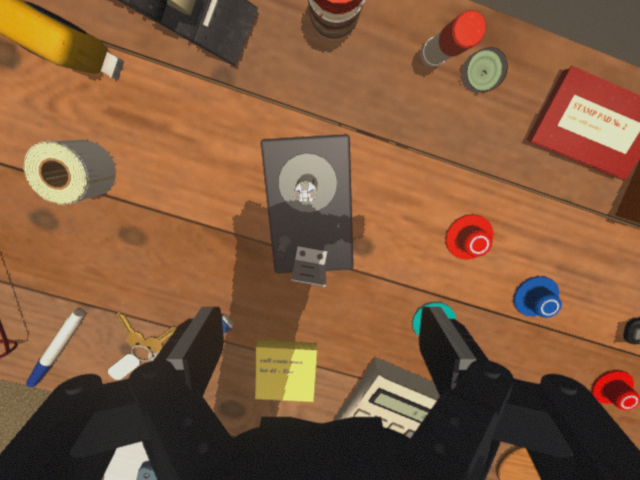

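The wrist view shows the platter at (307,183), the prong tip at (306,192), the peel plate at (310,283), the pin at (284,243) in shadow and the roll at (55,173). I'll fit these, then go over the roll.

Emit:
send_rows(
  rows=[
    [[4,-45,0,0,1],[8,-90,0,0,1],[12,-135,0,0,1],[16,-180,0,0,1],[20,-225,0,0,1],[35,-247,0,0,1],[35,-247,0,0,1],[35,-247,0,0,1]],
  ],
)

```text
time_s: 2.95
tcp_pos: [0.5054, 0.2249, 0.231]
eef_rot: [3.14, 0.0, 0.313]
force: [-0.8, 0.0, -0.1]
gripper_width: 0.0853
finger_force: 0.0
```

Run:
```python
from h import *
c=snap("wrist","w3")
def fit(c,m,name,z):
    m=cv2.morphologyEx(m.astype(np.uint8),cv2.MORPH_OPEN,np.ones((3,3)))
    cs,_=cv2.findContours(m,cv2.RETR_EXTERNAL,cv2.CHAIN_APPROX_NONE)
    for k in cs:
        if 600<cv2.contourArea(k)<30000:
            e=cv2.fitEllipse(cv2.convexHull(k));print(name,np.round(e[0],1),np.round(e[1],1),onz(c,*e[0],z).round(4))
d=np.load("pics/w2.npz");p=d["pixels"].astype(int);sp=p.max(2)-p.min(2)
r=np.zeros(p.shape[:2],bool);r[145:222,268:346]=1
fit(d,(sp<25)&(p.min(2)>85)&r,"platter",.014)
h=cv2.cvtColor(d["pixels"],cv2.COLOR_RGB2GRAY)[225:300,270:330]
cv2.imwrite("pics/mid.png",cv2.resize(np.hstack([d["pixels"][150:295,255:355,::-1],]),None,fx=4,fy=4,interpolation=cv2.INTER_CUBIC))
p=c["pixels"].astype(int)
fit(c,(p[...,0]>170)&(p[...,1]>165)&(p[...,2]>120),"rolltop",.05)
print(tool((.507,.224,.015)))
```

```text
platter [316.7 175.1] [ 76.4 121.4] [ 0.5781 -0.0086  0.014 ]
rolltop [321.5 204.9] [45.7 58.3] [0.515  0.2259 0.05  ]
rolltop [467.1  23.2] [45.5 68.1] [0.6959 0.1595 0.05  ]
[  1.67841012   0.33930011 215.94968536]
```

View pics/w3.png

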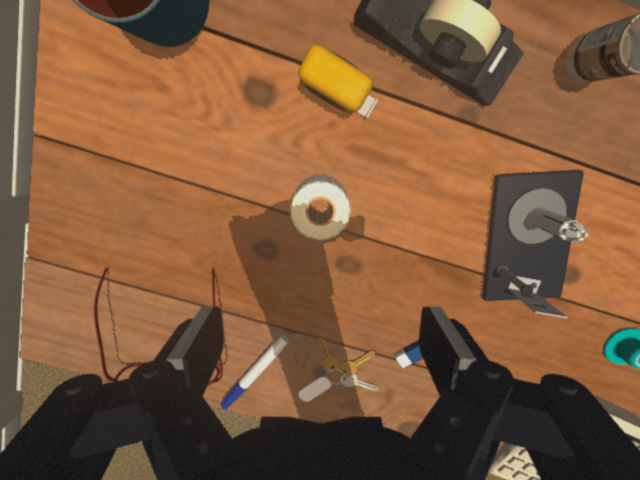

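View pics/mid.png

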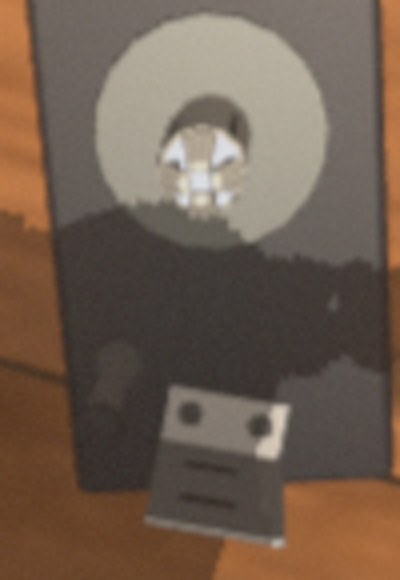

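In w3 the roll top is centred at about (320.5,210.5), the platter at (538,216) and the prongs at (574,231). The dispenser crop gives, in w2 pixels, the platter (307.9,182.6), tip (305.5,195.3), peel edge (308.7,283.2) and pin head (281,254).

Run:
```python
from h import *
c=np.load("pics/w3.npz");d=np.load("pics/w2.npz");s=np.load("pics/scene0.npz")
g=cv2.cvtColor(c["pixels"],cv2.COLOR_RGB2HSV)
cr=c["pixels"][165:255,275:365];m=(cr.min(2)>95).astype(np.uint8);
m=(cr[...,2]>100).astype(np.uint8)
cs,_=cv2.findContours(m,cv2.RETR_LIST,cv2.CHAIN_APPROX_NONE)
for k in cs:
    if cv2.contourArea(k)>150:
        e=cv2.fitEllipse(k);print("rollc",np.add(e[0],(275,165)).round(1),np.round(e[1],1),onz(c,e[0][0]+275,e[0][1]+165,.05).round(4))
P={n:onz(k,u,v,z) for n,k,u,v,z in[("roll",c,320.5,210.5,.05),("hole",c,320,209,.05),("plat",d,307.9,182.6,.014),("plat3",c,538,216,.014),("tip",d,305.5,195.3,.0817),("tip3",c,574,231,.0817),("tips",s,306,233,.0817),("rolls",s,248.2,193.5,.05),("peel",d,308.7,283.2,.065),("pin",d,281,254,.063)]}
for n in P:print(n,P[n].round(4))
a=P["tip"]-P["peel"];print("yaw",np.arctan2(a[1],a[0]),np.hypot(*a[:2]))
print(tool((*P["roll"][:2],.015)),tool((*P["tip"][:2],.1)))
```

```text
rollc [319.4 212.1] [28.4 30.2] [0.5076 0.2257 0.05  ]
rollc [320.4 208.6] [57.6 59. ] [0.5112 0.2259 0.05  ]
roll [0.5095 0.2251 0.05  ]
hole [0.5107 0.2261 0.05  ]
plat [ 0.5678 -0.0022  0.014 ]
plat3 [ 0.568  -0.0019  0.014 ]
tip [ 0.5675 -0.0026  0.0817]
tip3 [0.5684 0.0082 0.0817]
tips [ 0.5654 -0.009   0.0817]
rolls [0.5099 0.2251 0.05  ]
peel [ 0.4816 -0.0318  0.065 ]
pin [0.502  0.0026 0.063 ]
yaw 0.32730477768265365 0.09068781561795554
[4.37661558e+00 2.10837136e-03 2.15947249e+02] [-10.43943083 234.73288616 131.30032556]
```

Measurements agree to about 1 mm: spindle axis (0.5678,-0.0024), roll (0.5098,0.2254). Descend and grip the roll.

Emit:
send_rows(
  rows=[
    [[4.5,-0.3,45,0,1],[4.5,-0.3,90,0,1],[4.5,-0.3,130,0,1],[4.5,-0.3,165,0,1],[4.5,-0.3,190,0,1],[4.5,-0.3,205,0,1],[4.5,-0.3,217,0,1],[4.5,-0.3,217,0,1],[4.5,-0.3,217,0,0.6],[4.5,-0.3,217,0,0.5]],
  ],
)

```text
time_s: 4.0
tcp_pos: [0.5096, 0.2289, 0.0155]
eef_rot: [-3.141, -0.002, 0.316]
force: [0.3, 0.7, 0.6]
gripper_width: 0.0588
finger_force: 0.0
```

Emit:
send_rows(
  rows=[
    [[0,0,0,0,0.3],[0,0,0,0,0.3],[0,0,0,0,0.3],[0,0,0,0,0.3],[0,0,0,0,0.3]],
  ],
)

```text
time_s: 4.5
tcp_pos: [0.5098, 0.2291, 0.016]
eef_rot: [-3.142, -0.003, 0.316]
force: [-0.4, -1.2, 6.5]
gripper_width: 0.056
finger_force: 63.8
```

Emit:
send_rows(
  rows=[
    [[0,0,-30,0,0.3],[0,0,-70,0,0.3],[0,0,-110,0,0.3],[0,0,-140,0,0.3],[0,0,-140,0,0.3],[0,0,-140,0,0.3]],
  ],
)

```text
time_s: 5.1
tcp_pos: [0.5089, 0.2286, 0.1551]
eef_rot: [3.141, -0.002, 0.316]
force: [-0.4, 0.2, -1.8]
gripper_width: 0.0561
finger_force: 64.5
```

Run:
```python
from h import *
c=snap("wrist","w4");print(env.get_state()["gripper_width"],env.get_state()["tcp_pos"],tool((.5678,-.0024,.1)))
```

```text
0.05577300887353083 [0.5081658  0.22821688 0.15394211] [-14.91325501 237.7161474   54.02559196]
```

View pics/w4.png

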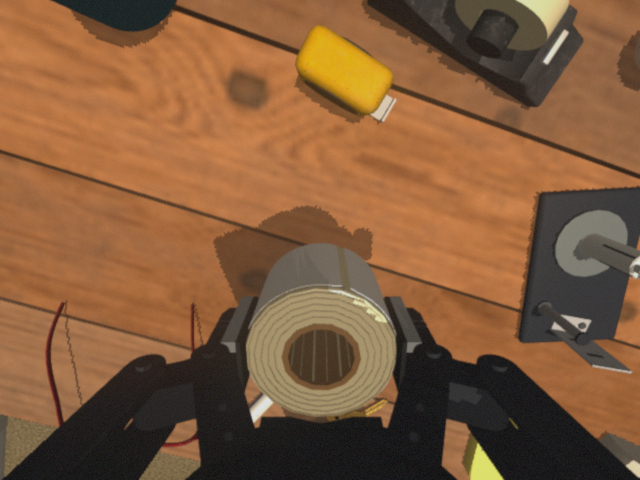

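The roll is gripped squarely, with its top centre at about (320,352). I'll measure its centre in the gripper against the spindle.

```bash
cat >> h.py <<'E'
def rollc(c,zt):
    p=c["pixels"];out=[]
    r=p[270:430,235:410];hs=cv2.cvtColor(r,cv2.COLOR_RGB2HSV)
    m=((r[...,0].astype(int)>105)&(r[...,1]>95)&(hs[...,1]>25)).astype(np.uint8)
    m=cv2.morphologyEx(m,cv2.MORPH_CLOSE,np.ones((5,5)))
    cs,_=cv2.findContours(m,cv2.RETR_LIST,cv2.CHAIN_APPROX_NONE)
    for k in cs:
        if cv2.contourArea(k)>1500:
            e=cv2.fitEllipse(k);out.append((np.add(e[0],(235,270)).round(1),np.round(e[1],1),onz(c,e[0][0]+235,e[0][1]+270,zt).round(4),tool(onz(c,e[0][0]+235,e[0][1]+270,zt)).round(1)))
    return out
E
python3 - <<'E'
from h import *
c=np.load("pics/w4.npz");z=env.get_state()["tcp_pos"][2]
print(z,*rollc(c,z+.034),sep="\n");print(onz(c,322,352,z+.034),tool(onz(c,321.5,352,z+.034)))
print(onz(c,591,243,.014))
E
```

```text
0.15394211239906938
(array([320.9, 356.5]), array([66. , 78.1]), array([0.5075, 0.2268, 0.1879]), array([ -1.1,   1.2, -34. ]))
(array([326.8, 345.7]), array([159.3, 182.6]), array([0.5128, 0.2262, 0.1879]), array([  3.7,   3.4, -34. ]))
[0.50954644 0.22701769 0.18794211] [  0.92040959   1.39170645 -34.00008757]
[ 0.56811566 -0.00062902  0.014     ]
```

Emit:
send_rows(
  rows=[
    [[-2,30,0,0,0.3],[-4,70,0,0,0.3],[-6,110,0,0,0.3],[-8,150,0,0,0.3],[-11,190,0,0,0.3],[-13,220,0,0,0.3],[-14,235,0,0,0.3],[-14,236.5,0,0,0.3],[-14,236.5,0,0,0.3],[-14,236.5,0,0,0.3]],
  ],
)

```text
time_s: 6.15
tcp_pos: [0.5682, 0.0021, 0.154]
eef_rot: [-3.14, 0.0, 0.319]
force: [-0.4, 1.0, -1.3]
gripper_width: 0.0565
finger_force: 64.4
```

Run:
```python
from h import *
c=snap("wrist","w5");snap("scene","s5");print(*rollc(c,env.get_state()["tcp_pos"][2]+.034),sep="\n");print(np.mean([env.get_state()["tcp_pos"] for _ in range(5)],0),tool((.5678,-.0024,.1)))
i=cv2.imread("pics/s5.png")[130:300,220:400];j=cv2.imread("pics/w5.png")
i=cv2.resize(i,None,fx=2.2,fy=2.2);j=j[:374,180:580];cv2.imwrite("pics/both5.png",np.hstack([i,j]))
```

```text
(array([320.8, 356.5]), array([66., 78.]), array([0.5679, 0.0007, 0.1883]), array([ -0.8,   0.7, -34. ]))
(array([327.9, 344.1]), array([163.1, 177.3]), array([ 5.739e-01, -1.000e-04,  1.883e-01]), array([  4.6,   3.3, -34. ]))
[0.5684891  0.0016321  0.15426254] [-1.92222308  3.66186672 54.25912058]
```

View pics/both5.png

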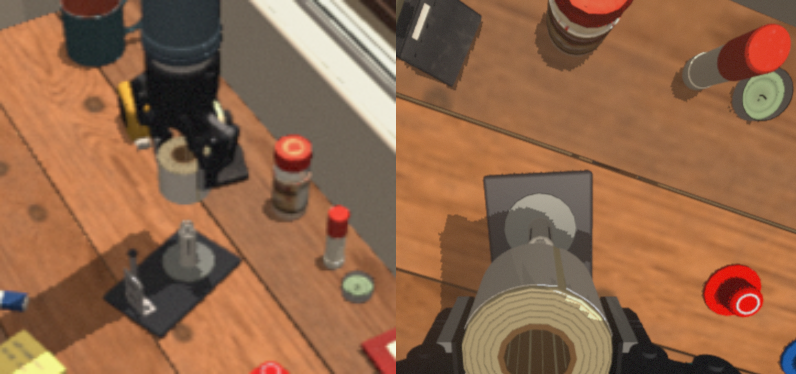

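The roll hangs just above the spindle, with the platter at wrist pixel about (324.5,227) and the roll centre at (321.5,354). I'll compare them within this one image.

Run:
```python
from h import *
c=np.load("pics/w5.npz")
p=c["pixels"].astype(int);m=((p.max(2)-p.min(2)<32)&(p.min(2)>95))
for v in range(196,246,6):
    x=np.where(m[v,270:380])[0]+270
    if len(x):print(v,x.min(),x.max(),(x.min()+x.max())/2)
w=[(u,v) for v in(214,220,226,232) for x in[np.where(m[v,270:380])[0]+270] if len(x) for u in(x.min(),x.max())]
pts=np.array([onz(c,u,v,.014)[:2] for u,v in w])
# top edge points of platter too
for u in range(305,346,5):
    y=np.where(m[180:225,u])[0]
    if len(y): pts=np.vstack([pts,onz(c,u,y.min()+180,.014)[:2]])
A=np.c_[2*pts,np.ones(len(pts))];s=np.linalg.lstsq(A,(pts**2).sum(1),rcond=None)[0]
print("platter",s[:2].round(4),np.sqrt(s[2]+s[:2]@s[:2]).round(4))
print(tool((*s[:2],.1)))
```

```text
196 309 372 340.5
202 300 371 335.5
208 295 369 332.0
214 329 371 350.0
220 336 359 347.5
226 339 360 349.5
232 351 358 354.5
238 317 332 324.5
244 313 337 325.0
platter [ 0.5912 -0.0057] 0.0243
[19.21394576 14.13591922 54.25128198]
```

Run:
```python
from h import *
c=np.load("pics/w5.npz");s=np.load("pics/s5.npz")
print(onz(c,324.5,227,.014),tool(onz(c,324.5,227,.014)))
for p in((.5678,-.0024,.014),(.5678+.031*np.cos(.3),-.0024+.031*np.sin(.3),.014),(.5678-.031*np.sin(.3),-.0024+.031*np.cos(.3),.014),(.5678+.031*np.sin(.3),-.0024-.031*np.cos(.3),.014)):print(proj(c,p))
# scene: hole top of roll, tip
print("scene roll hole",onz(s,220+183/2.2,130+154/2.2,.188),"tip",onz(s,220+187/2.2,130+226/2.2,.0817))
```

```text
[ 0.56882539 -0.00198078  0.014     ] [ -0.82361858   3.66264782 140.25923822]
[324.58352993 228.24334239]
[325.47088804 192.22122039]
[288.3203818  227.51799303]
[360.81381772 228.96803446]
scene roll hole [0.56604119 0.00166987 0.188     ] tip [ 0.56366012 -0.00696203  0.0817    ]
```

Both estimates agree. The shift is about (-1.5,+2.6). I lower past the prongs and watch the force.

Emit:
send_rows(
  rows=[
    [[-1.5,2.6,0,0,0.3],[-1.5,2.6,20,0,0.3],[-1.5,2.6,40,0,0.3],[-1.5,2.6,55,0,0.3],[-1.5,2.6,62,0,0.3],[-1.5,2.6,70,0,0.3],[-1.5,2.6,75,0,0.3],[-1.5,2.6,75,0,0.3]],
  ],
)

```text
time_s: 7.05
tcp_pos: [0.5681, -0.0032, 0.079]
eef_rot: [-3.141, 0.0, 0.316]
force: [-0.1, -0.2, -1.1]
gripper_width: 0.056
finger_force: 64.5
```

Run:
```python
from h import *
c=snap("wrist","w6");s=env.get_state();print(s["tcp_pos"],s["force"],s["wrist_torque"],*rollc(c,s["tcp_pos"][2]+.034),sep="\n")
j=cv2.imread("pics/w6.png")[250:450,220:420];cv2.imwrite("pics/c6.png",cv2.resize(j,None,fx=2.5,fy=2.5))
```

```text
[ 0.56834193 -0.00325206  0.07939616]
[ 0.66955484  0.16632661 -0.1139669 ]
[ 0.16766166 -0.05075605 -0.03048429]
(array([320.7, 356.5]), array([65.9, 77.9]), array([ 0.5679, -0.0046,  0.1134]), array([ -0.8,   1.1, -34. ]))
(array([329.9, 341.6]), array([163.9, 167.9]), array([ 0.5751, -0.0057,  0.1134]), array([  5.6,   4.5, -34. ]))
```

View pics/c6.png

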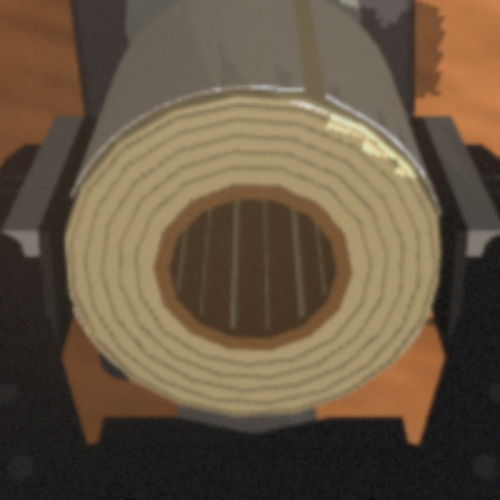

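The core ring is clean at crop (253,267), and there is no contact force with the bore past the prong tip. That was the last picture allowed, so from here I go by force and numbers. Continue down.

Emit:
send_rows(
  rows=[
    [[0,0,10,0,0.3],[0,0,20,0,0.3],[0,0,30,0,0.3],[0,0,37,0,0.3],[0,0,42,0,0.3],[0,0,45,0,0.3],[0,0,45,0,0.3]],
  ],
)

```text
time_s: 7.8
tcp_pos: [0.5681, -0.0031, 0.0338]
eef_rot: [-3.141, 0.0, 0.316]
force: [0.5, 2.6, -3.1]
gripper_width: 0.056
finger_force: 64.3
```

Emit:
send_rows(
  rows=[
    [[0,0,1,0,0.3],[0,0,2,0,0.3],[0,0,3,0,0.3],[0,0,4,0,0.3],[0,0,4,0,0.3]],
  ],
)

```text
time_s: 8.3
tcp_pos: [0.5684, -0.0032, 0.0303]
eef_rot: [-3.141, -0.001, 0.316]
force: [1.3, 4.1, -0.3]
gripper_width: 0.0562
finger_force: 64.5
```

A small +y force appears from the spindle foot, so I ease the roll that way and press on.

Emit:
send_rows(
  rows=[
    [[0,-0.7,0,0,0.3],[0,-0.7,1,0,0.3],[0,-0.7,2,0,0.3],[0,-0.7,2,0,0.3]],
  ],
)

```text
time_s: 8.7
tcp_pos: [0.5682, -0.0032, 0.0299]
eef_rot: [3.141, 0.0, 0.315]
force: [-4.6, 1.6, 17.3]
gripper_width: 0.0559
finger_force: 66.5
```

17 N at z 0.0299, exactly the expected seat height, so the roll is on the platter. Release and rise.

Emit:
send_rows(
  rows=[
    [[0,0,-1.5,0,0.4],[0,0,-1.5,0,0.85],[0,0,-1.5,0,0.85],[0,0,-1.5,0,0.85],[0,0,-1.5,0,0.85],[0,0,-1.5,0,0.85],[0,0,-1.5,0,0.85]],
  ],
)

```text
time_s: 9.4
tcp_pos: [0.5679, -0.0029, 0.0297]
eef_rot: [3.142, 0.0, 0.316]
force: [0.3, 0.4, 0.1]
gripper_width: 0.0727
finger_force: 0.0
```

Emit:
send_rows(
  rows=[
    [[0,0,-15,0,0.85],[0,0,-50,0,0.85],[0,0,-90,0,0.85],[0,0,-135,0,0.85],[0,0,-175,0,0.85],[0,0,-200,0,0.85],[0,0,-200,0,0.85],[0,0,-200,0,0.85]],
  ],
)

```text
time_s: 10.2
tcp_pos: [0.568, -0.0029, 0.2307]
eef_rot: [3.141, -0.001, 0.316]
force: [-0.4, 0.3, -0.3]
gripper_width: 0.0728
finger_force: 0.0
```

Run:
```python
from h import *
c=snap("wrist","w7");s=env.get_state();print(s["tcp_pos"],s["force"])
# bright roll top around expected place
q=proj(c,(.568,-.0024,.064));print("exp",q)
x0,y0=int(q[0])-50,int(q[1])-50
r=c["pixels"][y0:y0+100,x0:x0+100];m=((r[...,0].astype(int)-r[...,2]>15)&(r[...,0]>90)&(r[...,1]*1.0>r[...,0]*.8)).astype(np.uint8)
m=cv2.morphologyEx(m,cv2.MORPH_CLOSE,np.ones((3,3)))
for k in cv2.findContours(m,cv2.RETR_LIST,cv2.CHAIN_APPROX_NONE)[0]:
    if cv2.contourArea(k)>150:
        e=cv2.fitEllipse(k);u=np.add(e[0],(x0,y0));print(u,e[1],onz(c,*u,.064).round(4))
g=c["pixels"][y0:y0+100,x0:x0+100]
w=((g.max(2).astype(int)-g.min(2)<25)&(g.min(2)>140));v,u=np.where(w);print("white",len(u),u.mean()+x0 if len(u) else 0,v.mean()+y0 if len(u) else 0,"exp tip",proj(c,(.568,-.0024,.0817)))
print("to cap",tool((.5225,-.3035,.1)))
```

```text
[ 0.56732214 -0.00296     0.22956632] [-0.32137232  0.88326554 -0.84487148]
exp [319.02311065 218.34786389]
[329.49264908 224.27649689] (11.044614791870117, 25.53468894958496) [ 0.5656 -0.0134  0.064 ]
[318.74538803 200.89509583] (81.15630340576172, 92.48310089111328) [0.5835 0.0029 0.064 ]
white 638 320.8965517241379 199.59874608150471 exp tip [318.92316034 223.40857901]
to cap [-135.85206564  271.75482124  129.66989095]
```

Released with no residual force. Now to the blue cap.

Emit:
send_rows(
  rows=[
    [[-20,40,0,0,0.85],[-40,80,0,0,0.85],[-60,120,0,0,0.85],[-80,160,0,0,0.85],[-100,200,0,0,0.85],[-118,236,0,0,0.85],[-136,270,0,0,0.85],[-136,271.5,40,0,0.85],[-136,271.5,80,0,0.85],[-136,271.5,80,0,0.85]],
  ],
)

```text
time_s: 11.25
tcp_pos: [0.5181, -0.301, 0.1433]
eef_rot: [-3.132, 0.009, 0.316]
force: [-0.3, 0.9, -0.6]
gripper_width: 0.0725
finger_force: 0.0
```

Run:
```python
from h import *
c=snap("wrist","w8");s=snap("scene","s8")
print(env.get_state()["tcp_pos"],"exp",proj(c,(.5225,-.3035,.004)))
for nm,k,lo in(("w",c,1000),("s",s,150),("s0",np.load("pics/scene0.npz"),150)):
    m=cv2.inRange(cv2.cvtColor(k["pixels"],cv2.COLOR_RGB2HSV),(105,110,40),(122,255,255))
    for q in cv2.findContours(m,cv2.RETR_EXTERNAL,cv2.CHAIN_APPROX_NONE)[0]:
        if cv2.contourArea(q)>lo:
            e=cv2.fitEllipse(cv2.convexHull(q));p=onz(k,*e[0],.004 if nm=="w" else .008);x,y,w,h=cv2.boundingRect(q);print(nm,(x,y,w,h),np.round(e[0],1),np.round(e[1],1),p.round(4),"bbox",onz(k,x+w/2,y+h/2,.004).round(4),tool(p).round(1))
```

```text
[ 0.52235493 -0.30236755  0.14910189] exp [325.50824411 221.13458989]
w (296, 194, 61, 59) [325.9 222.9] [58.5 60.4] [ 0.5212 -0.3043  0.004 ] bbox [ 0.5208 -0.305   0.004 ] [ -1.5   1.8 145.1]
s (340, 339, 23, 20) [351.1 347.9] [20.  22.5] [ 0.5172 -0.3059  0.008 ] bbox [ 0.5179 -0.3069  0.004 ] [ -5.7   2.1 141.1]
s0 (340, 338, 23, 21) [351.1 347.9] [20.1 22.5] [ 0.5172 -0.3058  0.008 ] bbox [ 0.5186 -0.3058  0.004 ] [ -5.7   2.  141.1]
```

Emit:
send_rows(
  rows=[
    [[-1.3,1.8,40,0,0.5],[-1.3,1.8,75,0,0.5],[-1.3,1.8,100,0,0.5],[-1.3,1.8,115,0,0.5],[-1.3,1.8,125,0,0.48],[-1.3,1.8,133,0,0.48],[-1.3,1.8,137,0,0.48],[-1.3,1.8,137,0,0.48]],
  ],
)

```text
time_s: 12.15
tcp_pos: [0.5226, -0.3054, 0.0131]
eef_rot: [3.141, -0.0, 0.316]
force: [0.2, 1.0, 0.2]
gripper_width: 0.041
finger_force: 0.0
```

Emit:
send_rows(
  rows=[
    [[0,0,2,0,0.48],[0,0,4,0,0.48],[0,0,4,0,0.48]],
  ],
)

```text
time_s: 12.45
tcp_pos: [0.5223, -0.3053, 0.0088]
eef_rot: [3.142, -0.0, 0.316]
force: [0.1, 0.3, -0.6]
gripper_width: 0.041
finger_force: 0.0
```

Emit:
send_rows(
  rows=[
    [[0,0,1,0,0.48],[0,0,2,0,0.48],[0,0,2,0,0.48]],
  ],
)

```text
time_s: 12.75
tcp_pos: [0.5222, -0.3052, 0.0066]
eef_rot: [-3.141, 0.0, 0.316]
force: [0.3, -0.2, -0.3]
gripper_width: 0.0409
finger_force: 0.0
```

Emit:
send_rows(
  rows=[
    [[0,0,0,0,0.35],[0,0,0,0,0.2],[0,0,0,0,0.1],[0,0,0,0,0.1],[0,0,0,0,0.1],[0,0,0,0,0.1]],
  ],
)

```text
time_s: 13.35
tcp_pos: [0.5224, -0.3053, 0.007]
eef_rot: [3.141, -0.0, 0.316]
force: [-0.8, 1.5, 6.1]
gripper_width: 0.0277
finger_force: 59.3
```

Gripped, with the fingertips on the flange. Home will be at TCP z of about 0.073. Lift and carry.

Emit:
send_rows(
  rows=[
    [[0,0,-20,0,0.1],[0,0,-60,0,0.1],[0,0,-100,0,0.1],[0,0,-140,0,0.1],[0,0,-150,0,0.1],[0,0,-150,0,0.1]],
  ],
)

```text
time_s: 13.95
tcp_pos: [0.5233, -0.3059, 0.1583]
eef_rot: [3.139, -0.002, 0.316]
force: [-0.8, 0.0, -1.1]
gripper_width: 0.0279
finger_force: 59.1
```

Run:
```python
from h import *
c=snap("wrist","w9");s=env.get_state();print(s["tcp_pos"],s["gripper_width"],tool((.568,-.0024,.1)))
m=cv2.inRange(cv2.cvtColor(c["pixels"],cv2.COLOR_RGB2HSV),(105,110,40),(122,255,255))
for q in cv2.findContours(m,cv2.RETR_EXTERNAL,cv2.CHAIN_APPROX_NONE)[0]:
    if cv2.contourArea(q)>300:
        x,y,w,h=cv2.boundingRect(q);e=cv2.fitEllipse(q);print((x,y,w,h),e[0],e[1],[tool(onz(c,u,v,s["tcp_pos"][2]-.003)).round(1) for u,v in(e[0],(x+w/2,y),(x,y+h/2),(x+w,y+h/2))])
```

```text
[ 0.52211839 -0.30527059  0.15642262] 0.027403268019580432 [ 137.6676314  -273.65829596   56.37365758]
(266, 256, 109, 109) (319.6462097167969, 306.8263854980469) (92.28491973876953, 108.30973052978516) [array([-0.9,  1.6,  3. ]), array([25.3,  2. ,  3. ]), array([ -2.9, -24.3,   3. ]), array([-2.9, 28.4,  3. ])]
(611, 25, 29, 40) (627.0924682617188, 46.74153518676758) (28.62685775756836, 40.99140548706055) [array([110.4, 118.7,   3. ]), array([117.6, 116.1,   3. ]), array([111. , 112.4,   3. ]), array([111. , 123.5,   3. ])]
```

Emit:
send_rows(
  rows=[
    [[20,-40,0,0,0.1],[41,-80,0,0,0.1],[61,-120,0,0,0.1],[81,-160,0,0,0.1],[101,-200,0,0,0.1],[121,-240,0,0,0.1],[135,-266,0,0,0.1],[139,-273,0,0,0.1],[139,-273,0,0,0.1],[139,-273,0,0,0.1]],
  ],
)

```text
time_s: 15.0
tcp_pos: [0.5687, -0.0045, 0.1554]
eef_rot: [3.141, 0.003, 0.314]
force: [-0.2, 0.0, -0.8]
gripper_width: 0.0278
finger_force: 59.2
```

Run:
```python
from h import *
P=[];Q=[]
c=snap("wrist","w10");sc=snap("scene","s10");s=env.get_state();print(s["tcp_pos"],s["gripper_width"],tool((.568,-.0024,.1)))
R=Ro.from_euler("xyz",s["eef_rot"]).as_matrix()
print("cap cam est",(s["tcp_pos"]+R@np.array([-1.6,2,0])/1000).round(4))
m=cv2.inRange(cv2.cvtColor(c["pixels"],cv2.COLOR_RGB2HSV),(105,110,40),(122,255,255))
for q in cv2.findContours(m,cv2.RETR_EXTERNAL,cv2.CHAIN_APPROX_NONE)[0]:
    if cv2.contourArea(q)>2000:
        x,y,w,h=cv2.boundingRect(q);print((x,y,w,h),[onz(c,u,v,s["tcp_pos"][2]-.003).round(4) for u,v in((x+w/2,y),(x,y+h/2),(x+w,y+h/2))])
# roll check: cream top in w10 ahead of cap, and in scene
g=sc["pixels"]
for p in((.568,-.0024,.0817),(.568,-.0024,.064),(.5098,.2254,.05)):
    u,v=proj(sc,p).astype(int);print(u,v,g[v-4:v+5:4,u-8:u+9:4].tolist())
```

```text
[ 0.56909362 -0.0049729   0.15604667] 0.027940365164415972 [-0.15479075 -2.82262719 56.04510231]
cap cam est [ 0.5682 -0.0074  0.1561]
(266, 256, 110, 109) [array([0.5932, 0.0021, 0.153 ]), array([0.5587, 0.0184, 0.153 ]), array([ 0.5749, -0.0313,  0.153 ])]
305 230 [[[194, 126, 81], [195, 126, 78], [208, 133, 86], [198, 128, 84], [186, 121, 79]], [[183, 128, 87], [171, 150, 113], [175, 163, 141], [234, 234, 184], [223, 194, 150]], [[174, 155, 117], [143, 118, 96], [106, 100, 90], [112, 86, 64], [241, 242, 199]]]
305 235 [[[170, 138, 102], [159, 142, 110], [152, 141, 120], [211, 203, 155], [240, 234, 185]], [[173, 153, 115], [138, 122, 106], [114, 106, 97], [95, 78, 65], [236, 235, 188]], [[184, 163, 126], [151, 127, 93], [97, 83, 72], [135, 109, 79], [239, 237, 190]]]
248 193 [[[203, 132, 85], [201, 131, 88], [209, 139, 93], [202, 132, 90], [208, 137, 92]], [[192, 126, 84], [192, 124, 82], [200, 131, 88], [202, 133, 86], [189, 124, 82]], [[198, 130, 87], [205, 133, 87], [200, 131, 86], [192, 126, 84], [191, 125, 84]]]
```

The roll's cream top is where it should be around the spindle. Small correction, then descend onto the prongs.

Emit:
send_rows(
  rows=[
    [[0.8,-2.5,0,0,0.1],[0.8,-2.5,20,0,0.1],[0.8,-2.5,40,0,0.1],[0.8,-2.5,55,0,0.1],[0.8,-2.5,62,0,0.1],[0.8,-2.5,62,0,0.1]],
  ],
)

```text
time_s: 15.7
tcp_pos: [0.569, -0.0002, 0.0939]
eef_rot: [-3.141, 0.002, 0.315]
force: [-0.7, 0.8, -0.9]
gripper_width: 0.0275
finger_force: 59.2
```

Emit:
send_rows(
  rows=[
    [[0,0,2,0,0.1],[0,0,4,0,0.1],[0,0,6,0,0.1],[0,0,8,0,0.1],[0,0,9,0,0.1],[0,0,9,0,0.1]],
  ],
)

```text
time_s: 16.3
tcp_pos: [0.5696, 0.0, 0.0857]
eef_rot: [-3.142, 0.0, 0.316]
force: [0.8, 0.7, 0.4]
gripper_width: 0.0277
finger_force: 59.2
```

Emit:
send_rows(
  rows=[
    [[-0.5,1,0,0,0.1],[-0.7,2.2,0,0,0.1],[-0.7,2.2,0,0,0.1],[-0.7,2.2,0,0,0.1]],
  ],
)

```text
time_s: 16.7
tcp_pos: [0.5697, -0.0023, 0.0858]
eef_rot: [-3.142, -0.0, 0.316]
force: [0.0, -0.4, 0.1]
gripper_width: 0.028
finger_force: 59.2
```

Emit:
send_rows(
  rows=[
    [[0,0,1,0,0.1],[0,0,2,0,0.1],[0,0,3,0,0.1],[0,0,4,0,0.1],[0,0,4,0,0.1]],
  ],
)

```text
time_s: 17.2
tcp_pos: [0.5693, -0.0016, 0.0816]
eef_rot: [-3.141, 0.001, 0.316]
force: [-2.4, 2.0, 1.7]
gripper_width: 0.0276
finger_force: 59.4
```

Emit:
send_rows(
  rows=[
    [[-0.5,-0.6,0,0,0.1],[-0.5,-0.6,1,0,0.1],[-0.5,-0.6,2,0,0.1],[-0.5,-0.6,2,0,0.1]],
  ],
)

```text
time_s: 17.6
tcp_pos: [0.5691, -0.0013, 0.08]
eef_rot: [-3.141, -0.0, 0.316]
force: [-2.6, 2.7, 5.2]
gripper_width: 0.0279
finger_force: 60.2
```

Emit:
send_rows(
  rows=[
    [[0,0,1,0,0.1],[0,0,2,0,0.1],[0,0,2,0,0.1]],
  ],
)

```text
time_s: 17.9
tcp_pos: [0.5689, -0.0013, 0.0774]
eef_rot: [-3.141, 0.0, 0.316]
force: [-1.0, 3.3, -0.2]
gripper_width: 0.0279
finger_force: 62.6
```

Past the peak. Continue through the click to home and press.

Emit:
send_rows(
  rows=[
    [[-0.3,-0.4,1,0,0.1],[-0.3,-0.4,2,0,0.1],[-0.3,-0.4,3,0,0.1],[-0.3,-0.4,4,0,0.1],[-0.3,-0.4,4,0,0.1]],
  ],
)

```text
time_s: 18.4
tcp_pos: [0.5685, -0.0025, 0.0736]
eef_rot: [3.141, 0.001, 0.315]
force: [0.4, 0.9, 0.2]
gripper_width: 0.0275
finger_force: 63.3
```

Emit:
send_rows(
  rows=[
    [[0,0,1,0,0.1],[0,0,1,0,0.1]],
  ],
)

```text
time_s: 18.6
tcp_pos: [0.5688, -0.0022, 0.0731]
eef_rot: [3.141, 0.0, 0.315]
force: [-0.5, -1.3, 1.8]
gripper_width: 0.0278
finger_force: 63.7
```

Emit:
send_rows(
  rows=[
    [[0,0,1,0,0.1],[0,0,1,0,0.1],[0,0,1,0,0.1]],
  ],
)

```text
time_s: 18.9
tcp_pos: [0.5689, -0.0022, 0.0729]
eef_rot: [3.141, -0.0, 0.315]
force: [-3.6, -0.6, 12.1]
gripper_width: 0.0274
finger_force: 64.7
```

Emit:
send_rows(
  rows=[
    [[0,0,0.6,0,0.1],[0,0,1.1,0,0.1],[0,0,1.1,0,0.1],[0,0,1.1,0,0.1]],
  ],
)

```text
time_s: 19.3
tcp_pos: [0.569, -0.0022, 0.0727]
eef_rot: [3.14, -0.0, 0.315]
force: [-6.8, -1.1, 20.4]
gripper_width: 0.0275
finger_force: 65.6
```

Run:
```python
from h import *
c=snap("wrist","w11");sc=snap("scene","s11");s=env.get_state();print(s["tcp_pos"],s["force"])
m=cv2.inRange(cv2.cvtColor(c["pixels"],cv2.COLOR_RGB2HSV),(105,110,40),(122,255,255))
for q in cv2.findContours(m,cv2.RETR_EXTERNAL,cv2.CHAIN_APPROX_NONE)[0]:
    if cv2.contourArea(q)>2000:print(cv2.boundingRect(q))
```

```text
[ 0.569019   -0.00223763  0.07274431] [-5.8862091  -1.89802198 20.62590343]
(266, 256, 109, 110)
```

The cap hasn't slipped in the grip. It is at home height, bearing hard on the shoulder with a steady push of about 20 N. Handing in.

```bash
python3 -c "
from plant import env
print(env.close_job())"
```

```text
the job is handed in; nothing more can be done
None
```

The label roll sits flat on the platter, released. The blue cap is pressed fully home, judged by height and force because I had no pictures left to view. I handed in at 19.3 s with the fingers still pressing it down at about 20 N.

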